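Latch the dust-filter housing of the gas analyser

TASK

Close the dust-filter housing on the lab bench: swing the latch's wire loop over to the spring-loaded cover, drop its cross bar into the slot behind the hook and draw it under the hook's lip, then let go of the loop, swing the lever over and press it down until it snaps flat and by itself holds the cover drawn in. Find the slot by feel, pressing the bar on the hook plate only lightly (under 30 N), and never push the lever or the cover with more than 40 N. Leave the jar, the crucible and the brush where they are.

Things in the scene. Friction and masses are not known exactly. Their poses are not given: they have to be found in the camera images.
- housing: White painted steel housing with a blue rear band, fixed to the bench, 110 x 130 x 80 mm (y -100 to +30). Origin: on the bench, straight under the lever's pivot; z up; +y points along the latch towards the cover. The latch lies on top in the plane x = 0 and moves only in that y-z plane. Housing and cover tops are at z = 80 mm, latch and hook plate stand on them.
- lever_pivot (a point): Centre of the lever's hinge pin, 98 mm above the bench over the housing's origin; axes as the housing's. The pin lies along x.
- cover (a joint): Spring-loaded cover (white block, 110 x 64 x 68 mm, blue end), sliding along the housing's y: 0 = right in, 0.018 m = out, where its spring holds it at the start. Drawing it in takes 20 N at first and 1.5 N more per mm. The shut latch holds it drawn in by about 2 to 16 mm.
- cover_top (a point): Point on the cover's top, moving with it, axes as the housing's, 20.5 mm from its inner edge: where the wall face of the steel hook plate is nominally. The plate is adjustable along y: it sits up to 7 mm either side of nominal, and that shift is not reported. Bar centre in the slot: 5.5 mm above this top; lying on lip or block: 19.5 mm.
- cover_end (a point): Middle of the cover's outer top edge. Hook plate on the cover, 26 mm wide in x, y from its wall face: base 2 mm thick, -10 to +33 mm; hook wall -4 to 0, 16 mm high; level lip from the wall to +6, at heights 13 to 16 mm; open slot +6 to +15, where the bar drops in; flat stop block +15 to +27, 16 mm high. Bar under the lip against the wall = hooked.
- lever (a joint): Lever angle, rad: 0 = flat, shut, handle to the housing's -y; grows as the handle lifts and swings over towards the cover (1.57 upright, stop at 2.5). Friction of 0.06 N m holds it anywhere. Handle: steel strip 20 mm wide, 5 thick, 76 long. With the loop hooked, closing takes up to some 10 N near its end; past dead centre (about 0.3 rad) the spring snaps it onto a hard stop.
- lever_tip (a point): The lever's flat steel handle, 20 mm wide (x), 5 mm thick, 76 mm long from the pivot. The point: middle of its rounded 8 mm thick end, on its centre line, 72 mm from the pivot; the y axis points along it to the pivot.
- loop (a joint): Angle of the wire loop against the lever, rad: the loop's rise above level is this angle minus the lever's angle. Light friction (0.045 N m) holds it where it is left. The loop's hinge is on the lever, 22 mm from the pivot on the handle's side, 8 degrees below the handle's centre line (as seen with the lever shut).
- loop_bar (a point): Middle of the loop's cross bar, the one to hook: round steel, 7 mm thick, along x, 85 mm from the loop's hinge. The loop's side wires (6 mm) stand 44 mm apart and straddle lever and hook plate.
- pull_bar (a point): Middle of the loop's outer bar, the grip: round steel, 10 mm thick, 44 mm between the side wires, along x. It lies 30 mm farther from the loop's hinge than the cross bar and 46 mm above the loop's plane. Pinch it from above with the fingers closing along y; it can turn between the fingers, with some drag: grip gently.
- jar: Small glass jar with black cap, 42 mm across, 58 mm high; origin at its underside. Leave alone.
- crucible: White ceramic crucible, 38 mm across, 36 mm high; origin at its underside. Leave alone.
- brush: Cleaning brush, 160 mm long, lying on the bench; origin under its middle. Leave alone.

How it is judged:
On the way, in this order (a step that is already met when the one before it is completed fails the run):
1. the loop's cross bar is down in the slot or under the lip: its centre under 12.5 mm above the cover's top, between the hook's wall (keeper_c0) and the stop block (keeper_c2) (z of loop_bar in the frame of cover_top below 0.0125 m and distance between loop_bar and keeper_c0 below 0.0155 m and distance between loop_bar and keeper_c2 below 0.0195 m), for 0.2 s.
2. the lever is snapped flat (under 0.06 rad) with the bar still hooked and the cover drawn in (all of step 1 and value of joint lever below 0.06 rad and value of joint cover below 0.0173 m), for 0.2 s.
At the end, for the whole second after the job is handed in: The lever lies flat (under 0.06 rad) and at rest, the loop's bar is behind the hook (its centre under 12.5 mm above the cover's top, between the hook's wall and the stop block), and the latch holds the cover drawn in (joint under 0.0173 m) (all of step 2 and velocity of joint lever below 0.1 rad/s and velocity of joint cover below 0.01 m/s); the robot touches nothing.
It fails at once if the robot presses or pulls the lever's handle with more than 40 N (contact force between any of the fingers, the arm and lever_c0 above 40 N or contact force between any of the fingers, the arm and lever_c1 above 40 N).
It fails at once if the robot leans on the cover or its hook plate with more than 40 N (contact force between any of the fingers, the arm and cover above 40 N).
It fails at once if the loop is forced against the cover or hook plate with more than 75 N (contact force between loop and cover above 75 N).
It fails at once if the loop is pressed on the top of the hook's lip, the stop block, the plate's base or the bare cover top with more than 30 N (contact force between loop and keeper_c1 above 30 N or contact force between loop and keeper_c2 above 30 N or contact force between loop and keeper_c3 above 30 N or contact force between loop and cover_c0 above 30 N).
It fails at once if a bystander (jar, crucible, brush) is moved by more than 30 mm (distance of any of jar, crucible, brush from where it was at the start of the episode above 0.03 m).
It also fails if it takes over 67 s, if anything falls off the work surface, if the arm or the gripper's body presses on something with over 40 N, if the wrist force passes 120 N, or if a joint passes its speed limit or range.

ROBOT

A 6-joint arm with a two-finger parallel gripper is mounted at the origin on the work surface. World frame = base frame: x ahead of the robot, y to its left, z up, the work surface at z = 0. Lengths are in m, angles in rad, forces in N, time in s.
With the tool pointing down it reaches from about 0.275 to 0.825 m from the base axis. Payload 4.9 kg.
Tool frame: the origin (TCP) lies midway between the tips of the shut fingers; the grasp point (between the pads) lies 19 mm behind it (bot.grip_depth is the distance from the TCP to the grasp point, in m); y points along the fingers, x is the direction in which the jaws open and shut, and the axes are right-handed (so a half turn about y gives the same grasp; the last joint's range is limited). The gripper opens to 85 mm and grips with 20 to 120 N. Pads are 22 mm wide; open, the fingers measure 114 mm over their backs; the gripper's body (76 mm by 85 mm) begins 54 mm behind the grasp point. The pads swing forward as they close: fully open they stand 13 mm farther back than shut.
Start: joints at [1.216, 0.326, -0.193, 1.052, 0, 1.437], TCP at [0.12, 0.537, 0.231] pointing down, gripper open.
Joint ranges: [-2.65, 2.65], [-0.97, 1.79], [-1.3, 1.35], [-1.93, 2.1], [-1.47, 1.37], [-3.14, 3.14]. Speed limits (rad/s): [2.57, 2.57, 3.14, 3.14, 3.14, 3.14].

INTERFACE

Orientations are given as a unit quaternion [w, x, y, z].
In Python, from cell import bot gives the robot as it stands. Calls block until the motion is done:
- bot.move_pose(position, orientation): joint-space move of the TCP to a pose.
- bot.move_linear(position, speed=0.15, rotation=None, until_force=None): straight line of the TCP; rotation=None keeps the orientation; speed is the mean speed in m/s. With until_force (N) it stops when the force on the tool has changed by that much, and returns True; else False.
- bot.goto_joints(angles): joint-space move.
- bot.set_gripper(opening, grasp_force=None): opening from 0.0 (shut) to 1.0 (fully open); grasp_force is the grip in N (None keeps the last); returns when the fingers have stopped.
- bot.wait(seconds).
- bot.solve_ik(position, orientation): joint angles nearest the present ones, or None.
- bot.camera(name): name is "side" or "top" or "wrist"; returns the picture (384x512x3 uint8, red, green, blue); there is no depth.
- bot.calibration(name): a dict with "mtx" (3x3 intrinsics, pixels), "extrinsics" (4x4, takes a point from world to camera coordinates); the wrist camera has in their place "hand_eye" (4x4, takes a point from camera to tool coordinates, whose origin is the TCP and whose axes are the tool frame's). Camera axes: x right, y down, z forward; pixel columns grow to the right and rows downward; lengths in m; the calibration is good to about 2 mm. The wrist camera is an equidistant fisheye: a pixel r from the principal point sees the ray r / f radians off the axis. A picture is of the moment at which its call begins: read the wrist's pose just before it. calibration takes no time and is no camera call.
A pose or a line that the arm cannot do raises bot.PlanningError and nothing moves.
- bot.close_job(): hands the job in, once; it reports no verdict.
Trained networks look in the newest picture that a camera, given by its name, has taken for a name from the list of things; names that differ only in an ending like _2 or _b are one class to them, and where a whole thing is asked for, a point or a joint stands for the part that bears it (a point fixed in the world has none). Each returns a list of dicts, best first, with "confidence" (0 to 1); they miss things now and then, are a little off and sometimes report something else, mostly with a low value. They report only what shows in the picture. A call takes as long as a camera call.
- bot.search_frame(camera, thing): "bbox" ([left, top, width, height] in pixels, round what is visible of it).
Readings, each from a call of its own:
- bot.read_clock(): time.
- bot.read_joint_positions(): joint angles.
- bot.read_joint_vel(): joint speeds.
- bot.read_joint_efforts(): joint torques, N m.
- bot.read_position(): TCP position.
- bot.read_tool_rot(): TCP orientation.
- bot.read_ft_force(): force on the tool from outside, world axes, zero at the start.
- bot.read_moment(): the same for the moment, N m.
- bot.read_gripper_width(): opening from 0.0 (shut) to 1.0 (fully open).
Only numpy, scipy, OpenCV 4.12 (cv2) and the standard library are available. Lean on these libraries where they do the work, as an engineer would, in place of code of your own. Each camera call takes 0.05 s, during which the arm holds its last target. There are 200 camera calls.

## Working session

There is one attempt and no reset: what is moved stays moved. The work goes in short steps, each a Python script; the robot and the scene stay as the last script left them, time stands still between calls to the robot, and variables do not carry over. Pictures are saved under pics/ and viewed, about 8 in all and at most 12, crops included, and the job is handed in when it is done.

```bash
ls; mkdir -p pics
python3 - <<'E'
from cell import bot
import cv2, numpy as np
for c in ("side","top"):
    im=bot.camera(c); cv2.imwrite(f"pics/{c}0.png",im[:,:,::-1])
    for t in ("housing","cover","lever","loop","pull_bar","loop_bar","lever_pivot","cover_end","lever_tip","cover_top"):
        try: print(c,t,[(np.round(d["bbox"]).tolist(),round(d["confidence"],2)) for d in bot.search_frame(c,t)[:2]])
        except Exception as e: print(c,t,e)
    print(bot.calibration(c))
a=cv2.imread("pics/side0.png");b=cv2.imread("pics/top0.png")
cv2.imwrite("pics/both0.png",cv2.resize(np.vstack([a,b]),(800,1200))[:600]) 
print(bot.read_clock())
E
```

```text
pics
side housing [([191.0, 129.0, 106.0, 147.0], 0.76)]
side cover [([197.0, 183.0, 58.0, 46.0], 0.55)]
side lever [([214.0, 132.0, 39.0, 71.0], 0.66)]
side loop [([214.0, 129.0, 38.0, 66.0], 0.91)]
side pull_bar [([218.0, 130.0, 38.0, 67.0], 0.59)]
side loop_bar [([217.0, 133.0, 35.0, 61.0], 0.58)]
side lever_pivot [([190.0, 132.0, 104.0, 141.0], 0.7), ([219.0, 132.0, 35.0, 70.0], 0.68)]
side cover_end [([200.0, 179.0, 58.0, 50.0], 0.76)]
side lever_tip [([218.0, 131.0, 38.0, 73.0], 0.95), ([191.0, 132.0, 107.0, 142.0], 0.74)]
side cover_top [([200.0, 181.0, 54.0, 44.0], 0.75)]
{'mtx': array([[453.08285674,   0.        , 247.0536794 ],
       [  0.        , 453.08285674, 191.47587327],
       [  0.        ,   0.        ,   1.        ]]), 'extrinsics': array([[ 0.80836287, -0.58850633, -0.01448353, -0.47662514],
       [-0.31240247, -0.40799826, -0.85787069,  0.29313402],
       [ 0.49895308,  0.6979955 , -0.51366147,  0.7132087 ],
       [ 0.        ,  0.        ,  0.        ,  1.        ]])}
top housing [([178.0, 153.0, 138.0, 72.0], 0.77)]
top cover [([196.0, 155.0, 40.0, 58.0], 
[... 241 characters left out ...]
0.0], 0.97), ([208.0, 153.0, 46.0, 41.0], 0.75)]
top cover_end [([199.0, 152.0, 36.0, 56.0], 0.89), ([214.0, 156.0, 39.0, 40.0], 0.58)]
top lever_tip [([212.0, 154.0, 47.0, 39.0], 0.91)]
top cover_top [([293.0, 126.0, 16.0, 25.0], 0.63), ([196.0, 150.0, 37.0, 63.0], 0.58)]
{'mtx': array([[401.86639348,   0.        , 256.43464806],
       [  0.        , 401.86639348, 185.27439754],
       [  0.        ,   0.        ,   1.        ]]), 'extrinsics': array([[ 0.00568093, -0.99971454, -0.02320682,  0.01104139],
       [-0.99144541, -0.00260468, -0.13049605,  0.59896367],
       [ 0.13039835,  0.02374963, -0.99117719,  0.82969871],
       [ 0.        ,  0.        ,  0.        ,  1.        ]])}
1.1
```

View pics/top0.png

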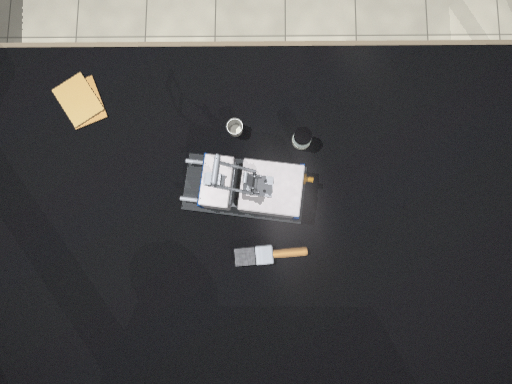

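View pics/side0.png

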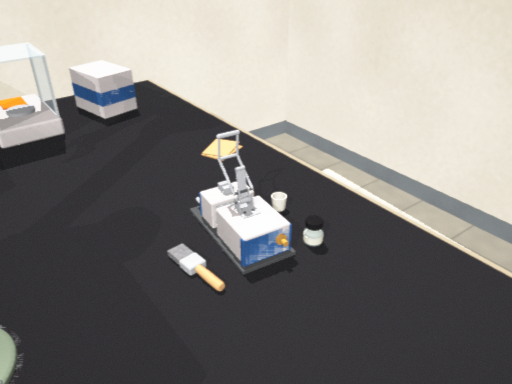

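```bash
cat > h.py <<'E'
from cell import bot
import cv2, numpy as np
from scipy.spatial.transform import Rotation as R
def q2R(q): return R.from_quat([q[1],q[2],q[3],q[0]]).as_matrix()
def R2q(M): q=R.from_matrix(M).as_quat(); return [q[3],q[0],q[1],q[2]]
def ray(cam,uv,pose=None):
    c=bot.calibration(cam);K=c["mtx"];uv=np.array(uv,float)
    p=np.array([(uv[0]-K[0,2])/K[0,0],(uv[1]-K[1,2])/K[1,1]])
    if cam=="wrist":
        r=np.linalg.norm(p); d=np.array([*(p/r*np.sin(r)),np.cos(r)])
        H=c["hand_eye"];Rt=q2R(pose[1]);M=Rt@H[:3,:3]
        return np.array(pose[0])+Rt@H[:3,3], M@d
    E=c["extrinsics"];d=E[:3,:3].T@np.array([*p,1]);return -E[:3,:3].T@E[:3,3],d/np.linalg.norm(d)
def atz(cam,uv,z,pose=None):
    o,d=ray(cam,uv,pose);return o+d*(z-o[2])/d[2]
def proj(cam,P,pose=None):
    c=bot.calibration(cam);K=c["mtx"];P=np.array(P,float)
    if cam=="wrist":
        H=c["hand_eye"];Rt=q2R(pose[1]);M=Rt@H[:3,:3];o=np.array(pose[0])+Rt@H[:3,3]
        q=M.T@(P-o);a=np.arctan2(np.hypot(q[0],q[1]),q[2]);n=np.hypot(q[0],q[1])+1e-12
        p=q[:2]/n*a
    else:
        E=c["extrinsics"];q=E[:3,:3]@P+E[:3,3];p=q[:2]/q[2]
    return np.array([p[0]*K[0,0]+K[0,2],p[1]*K[1,1]+K[1,2]])
def kin(L,e):  # y,z (m) in housing frame; e = rise of the loop
    a=L-np.radians(8);h=np.array([-.022*np.cos(a),.098+.022*np.sin(a)])
    d=np.array([np.cos(e),np.sin(e)]);n=np.array([-d[1],d[0]])
    return dict(hinge=h,bar=h+.085*d,pull=h+.115*d+.046*n,tip=np.array([-.072*np.cos(L),.098+.072*np.sin(L)]))
E
python3 - <<'E'
from h import *
np.set_printoptions(precision=4,suppress=True)
for uv in ((242,158),(305,163),(302,217),(238,208)): print(atz("top",uv,.08))
c=atz("top",(258,187),.09);print(c)
print(q2R(bot.read_tool_rot()))
yaw=np.radians(-5); hy=np.array([-np.sin(yaw),np.cos(yaw),0]);print(hy)
# tool x = +-hy, tool y = down; take the sign nearest to present
M0=q2R(bot.read_tool_rot())
for s in (1,-1):
    x=s*hy;y=np.array([0,0,-1.]);M=np.stack([x,y,np.cross(x,y)],1)
    print(s,bot.solve_ik([c[0]-.08,c[1],.36],R2q(M)))
s=1 if bot.solve_ik([c[0]-.08,c[1],.36],R2q(np.stack([hy,y,np.cross(hy,y)],1))) is not None else -1
x=s*hy;M=np.stack([x,y,np.cross(x,y)],1)
bot.move_pose([c[0]-.06,c[1]+.02,.36],R2q(M))
pose=(bot.read_position(),bot.read_tool_rot());im=bot.camera("wrist");print(pose)
np.save("pose1.npy",np.concatenate([pose[0],pose[1]]))
cv2.imwrite("pics/w1.png",im[:,:,::-1])
print(bot.calibration("wrist"),bot.read_clock())
a=cv2.resize(cv2.imread("pics/w1.png"),(800,600),interpolation=cv2.INTER_CUBIC);cv2.imwrite("pics/w1b.png",a)
E
```

```text
[0.6507 0.0429 0.08  ]
[ 0.6403 -0.0877  0.08  ]
[ 0.5287 -0.0805  0.08  ]
[0.5465 0.0501 0.08  ]
[0.5887 0.0091 0.09  ]
[[ 0.219   0.     -0.9757]
 [ 0.9757  0.      0.219 ]
 [ 0.     -1.     -0.    ]]
[0.0872 0.9962 0.    ]
1 [-0.1272  0.1958 -0.0405  1.3344  0.     -0.04  ]
-1 [-0.1272  0.1958 -0.0405  1.3344  0.      3.1016]
(array([0.5286, 0.0299, 0.3598]), array([ 0.5212, -0.5209, -0.478 ,  0.4781]))
{'mtx': array([[297.3186,   0.    , 257.3626],
       [  0.    , 297.3186, 193.1123],
       [  0.    ,   0.    ,   1.    ]]), 'hand_eye': array([[ 1.    , -0.0003, -0.0004,  0.    ],
       [ 0.0003, -0.2755,  0.9613, -0.1433],
       [-0.0004, -0.9613, -0.2755,  0.0702],
       [ 0.    ,  0.    ,  0.    ,  1.    ]])} 3.5167
```

View pics/w1b.png

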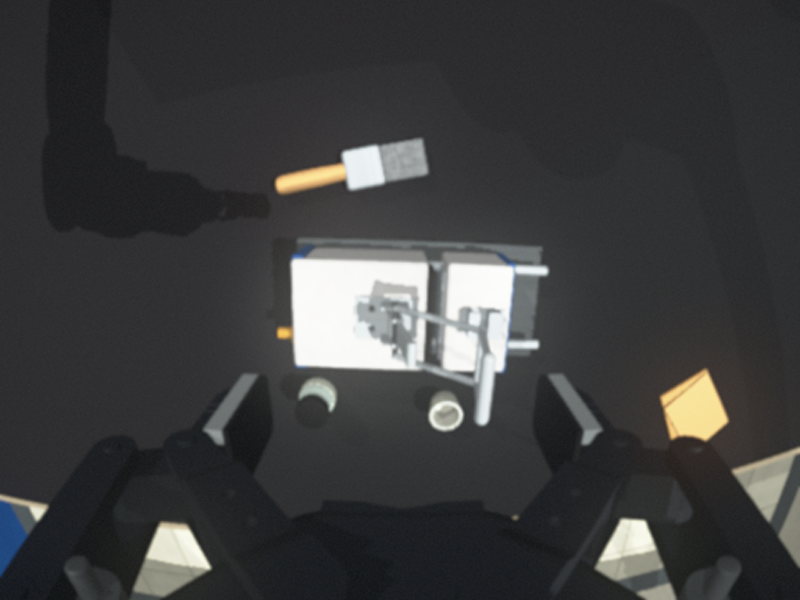

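Run:
```python
import cv2
a=cv2.imread("pics/w1.png")[145:285,172:362]
cv2.imwrite("pics/w1c.png",cv2.convertScaleAbs(cv2.resize(a,None,fx=4.2,fy=4.2,interpolation=cv2.INTER_CUBIC),alpha=1.0))
```

```text
(no output)
```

View pics/w1c.png

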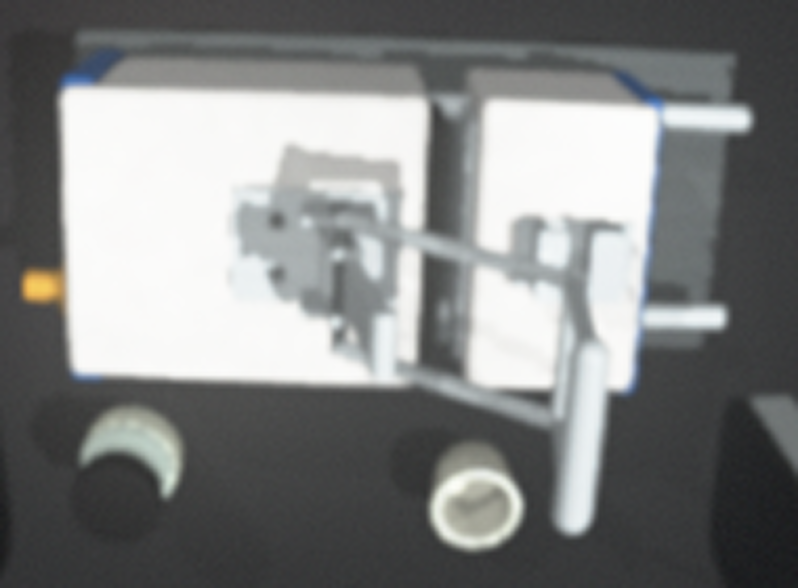

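```bash
cat > fit.py <<'E'
from h import *
from scipy.optimize import least_squares
np.set_printoptions(precision=4,suppress=True)
p=np.load("pose1.npy");pose=(p[:3],p[3:])
raw=lambda uv:np.array([(uv[0]+.5)/4.2-.5+172,(uv[1]+.5)/4.2-.5+145])
hc={(-.055,-.1):(63,88),(-.055,.03):(428,97),(.055,.03):(416,384),(.055,-.1):(72,376)}
cc={(-.055,.03):(472,100),(-.055,.094):(660,105),(.055,.094):(632,388),(.055,.03):(470,388)}
# camera is between base and housing: housing +y ~ world +y, so housing x ~ world x
def W(s,P):
    c,n=np.cos(s[2]),np.sin(s[2]);return np.array([s[0]+c*P[0]-n*P[1],s[1]+n*P[0]+c*P[1],P[2]])
def res(s):
    r=[]
    for k,uv in hc.items(): r+=list(proj("wrist",W(s,(*k,.08)),pose)-raw(uv))
    for k,uv in cc.items(): r+=list(proj("wrist",W(s,(k[0],k[1]+s[3],.08)),pose)-raw(uv))
    k=kin(s[4],s[5])
    for (y,z),uv in ((k["pull"],(583,439)),(k["tip"],(383,345))): r+=list(proj("wrist",W(s,(0,y,z)),pose)-raw(uv))
    for uv,x in (((595,347),-.027),((572,531),.027)): pass
    return r
best=min((least_squares(res,[.59,0,-.08,.018,L,e],loss="soft_l1") for L in (1.2,1.6,2) for e in (.4,1,1.4)),key=lambda o:o.cost)
if __name__=="__main__":
    print(best.x,best.cost);print(np.array(res(best.x)).reshape(-1,2))
    s=best.x;k=kin(s[4],s[5]);print(k)
    c,n=np.cos(s[2]),np.sin(s[2])
    for u in (512,540,568,590,632):
        w=atz("wrist",raw((u,265)),.096,pose)-[s[0],s[1],0];print(u,"hy",-n*w[0]+c*w[1], "hx",c*w[0]+n*w[1])
    for name in ("top","side"):
        print(name,[proj(name,W(s,(0,*k[q]))) for q in ("pull","tip","bar")],[proj(name,W(s,(a,b,.08))) for a,b in hc])
    np.save("s.npy",s)
E
python3 fit.py
```

```text
Traceback (most recent call last):
  File "fit.py", line 19, in <module>
    best=min((least_squares(res,[.59,0,-.08,.018,L,e],loss="soft_l1") for L in (1.2,1.6,2) for e in (.4,1,1.4)),key=lambda o:o.cost)
  File "fit.py", line 19, in <genexpr>
    best=min((least_squares(res,[.59,0,-.08,.018,L,e],loss="soft_l1") for L in (1.2,1.6,2) for e in (.4,1,1.4)),key=lambda o:o.cost)
              ~~~~~~~~~~~~~^^^^^^^^^^^^^^^^^^^^^^^^^^^^^^^^^^^^^^^^^^
  File "fit.py", line 16, in res
    for (y,z),uv in ((k["pull"],(583,439)),(k["tip"],(383,345))): r+=list(proj("wrist",W(s,(0,y,z)),pose)-raw(uv))
                                                                          ~~~~^^^^^^^^^^^^^^^^^^^^^^^^^^^
  File "h.py", line 17, in proj
    c=bot.calibration(cam);K=c["mtx"];P=np.array(P,float)
ValueError: time passes only in moves, steps and waits
```

```bash
sed -i 's/bot\.calibration(cam)/cal(cam)/; s/^def q2R/from functools import lru_cache\n@lru_cache(None)\ndef cal(n): return bot.calibration(n)\ndef q2R/' h.py; python3 fit.py
```

```text
[ 0.5945  0.0169 -0.1124  0.0172  1.7639  0.6744] 4.274096266409519
[[-0.9234  0.3042]
 [ 0.5734 -0.0613]
 [ 0.4259  1.1852]
 [-0.0043  0.3992]
 [ 1.8975 -0.4226]
 [-0.0784 -0.1035]
 [-0.0394  0.776 ]
 [-1.4464  0.4226]
 [-0.198  -0.9495]
 [ 0.0319 -0.7506]]
{'hinge': array([0.0012, 0.12  ]), 'bar': array([0.0676, 0.173 ]), 'pull': array([0.0623, 0.2277]), 'tip': array([0.0138, 0.1687])}
512 hy 0.059731091597323226 hx 0.0001398321959720384
540 hy 0.06954428048076364 hx -7.04788290441169e-05
568 hy 0.0794226638217922 hx -0.0002746212118106429
590 hy 0.087237039281611 hx -0.00043078883544591176
632 hy 0.10230536736147944 hx -0.000718845126581864
top [array([215.5716, 169.2385]), array([245.533 , 177.6354]), array([216.4128, 173.9721])] [array([299.9233, 217.0338]), array([236.6029, 209.6122]), array([243.1598, 157.156 ]), array([305.4563, 164.1395])]
side [array([227.9758, 133.2496]), array([239.7408, 167.3874]), array([227.7578, 155.6787])] [array([244.2053, 237.9273]), array([214.7938, 206.837 ]), array([258.4648, 193.2933]), array([291.0046, 221.4247])]
```

```bash
cat >> h.py <<'E'
import os
from scipy.optimize import fsolve
if os.path.exists("s.npy"):
    S=np.load("s.npy");c_,n_=np.cos(S[2]),np.sin(S[2])
    hy=np.array([-n_,c_,0]);_y=np.array([0,0,-1.]);QT=R2q(np.stack([hy,_y,np.cross(hy,_y)],1))
    def w(y,z,x=0.): return np.array([S[0]+c_*x-n_*y,S[1]+n_*x+c_*y,z])
    def loc():
        p=np.array(bot.read_position())-[S[0],S[1],0];return np.array([-n_*p[0]+c_*p[1],p[2]])
    def inv(key,y,z,g): return fsolve(lambda q:kin(*q)[key]-[y,z],g)
G=.015
def show(tag):
    print(tag,"yz",loc().round(4),"F",np.round(bot.read_ft_force(),1),"t",bot.read_clock())
E
python3 - <<'E'
from h import *
k=kin(S[4],S[5])["pull"]
bot.set_gripper(.6,20)
bot.move_pose(w(k[0],k[1]+.05),QT)
print(bot.move_linear(w(k[0],k[1]-G),.1,until_force=8)); show("down")
im=bot.camera("wrist");bot.set_gripper(0,20);show("grip");print(bot.read_gripper_width())
im2=bot.camera("wrist")
a=np.hstack([im[180:384,150:370],im2[180:384,150:370]])
cv2.imwrite("pics/grip.png",cv2.resize(a[:,:,::-1],None,fx=1.8,fy=1.8))
print(inv("bar",.0833,.105,[1.9,-.2]),inv("bar",.0833,.0855,[1.9,-.2]),inv("bar",.0765,.0855,[1.9,-.2]))
E
```

```text
False
down yz [0.0621 0.2138] F [0.1 0.2 0.7] t 5.3
grip yz [0.0624 0.213 ] F [-0.5 -0.1  1.6] t 5.8
0.10601304355481984
[ 1.69376053 -0.1773631 ] [ 1.95506977 -0.40952683] [ 1.65593455 -0.41752382]
```

View pics/grip.png

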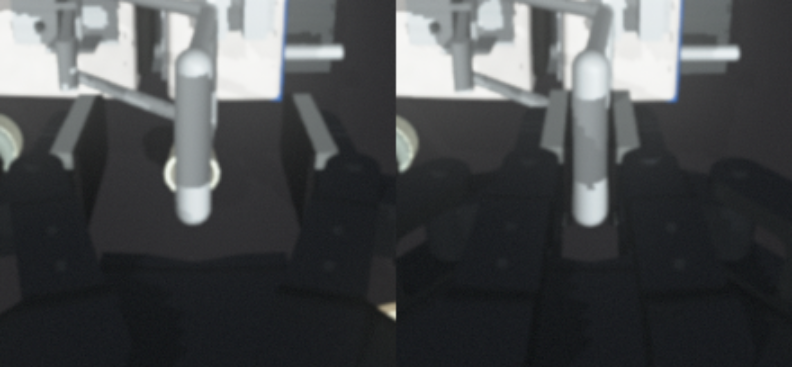

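```bash
cat >> h.py <<'E'
def pullTCP(by,bz,g=(1.8,-.3)):
    q=inv("bar",by,bz,g);p=kin(*q)["pull"];return w(p[0],p[1]-G)
def barnow():
    p=loc();q=inv("pull",p[0],p[1]+G,[1.8,-.3]);return kin(*q)["bar"],q
def rep(tag):
    b,q=barnow();print(tag,"bar",(b*1000).round(1),"q",q.round(3),"F",np.round(bot.read_ft_force(),1),"t",round(bot.read_clock(),2))
E
python3 - <<'E'
from h import *
a=np.array([S[4],S[5]]);b=inv("bar",.0833,.107,[1.7,-.2])
for t in np.linspace(0,1,7)[1:]:
    p=kin(*(a+t*(b-a)))["pull"]
    hit=bot.move_linear(w(p[0],p[1]-G),.12,until_force=20);rep(f"{hit}")
    if hit: break
else:
    f0=np.array(bot.read_ft_force())
    for z in (.103,.099,.095,.091):
        hit=bot.move_linear(pullTCP(.0833,z),.03,until_force=5);rep(f"{z} {hit}")
        if hit or np.linalg.norm(np.array(bot.read_ft_force())-f0)>8: break
E
```

```text
False bar [ 84.2 163.4] q [2.798 0.706] F [0.2 0.8 2.2] t 6.14
False bar [ 79.2 152.6] q [1.74  0.394] F [0.7 1.6 0.7] t 6.43
False bar [ 82.3 141.6] q [1.715 0.257] F [2.4 1.6 2.2] t 6.72
False bar [ 84.1 130.1] q [1.697 0.12 ] F [ 2.   0.7 -0.3] t 7.02
False bar [ 84.5 118.5] q [ 1.688 -0.017] F [1.7 1.6 0.3] t 7.31
False bar [ 83.4 106.8] q [ 1.683 -0.156] F [1.5 1.4 1.4] t 7.6
0.103 False bar [ 82.7 102.8] q [ 1.687 -0.203] F [ 3.4 -0.   0.2] t 7.95
0.099 False bar [83.  98.8] q [ 1.739 -0.252] F [ 2.6 -1.2  0.3] t 8.31
0.095 False bar [83.2 94.9] q [ 1.799 -0.299] F [ 2.3 -1.5  0.4] t 8.67
0.091 False bar [83.2 90.8] q [ 1.862 -0.348] F [ 4.1 -1.5  0. ] t 9.03
```

Run:
```python
from h import *
for z in (.089,.087,.085,.083,.081):
    hit=bot.move_linear(pullTCP(.0833,z),.02,until_force=5);rep(f"{z} {hit}")
    if hit: break
im=bot.camera("wrist");im2=bot.camera("side")
cv2.imwrite("pics/slot.png",np.hstack([cv2.resize(im[110:300,180:380],(400,380)),cv2.resize(im2[120:215,190:290],(400,380),interpolation=cv2.INTER_CUBIC)])[:,:,::-1])
```

```text
0.089 False bar [83.2 89. ] q [ 1.889 -0.369] F [ 2.9 -2.9 -0.7] t 9.33
0.087 False bar [83.1 86.9] q [ 1.921 -0.394] F [ 2.  -3.3  0.2] t 9.64
0.085 False bar [83.  84.9] q [ 1.954 -0.418] F [ 2.4 -4.4 -0.3] t 9.95
0.083 True bar [82.9 83.5] q [ 1.976 -0.434] F [-0.3 -0.3  5.7] t 10.18
```

View pics/slot.png

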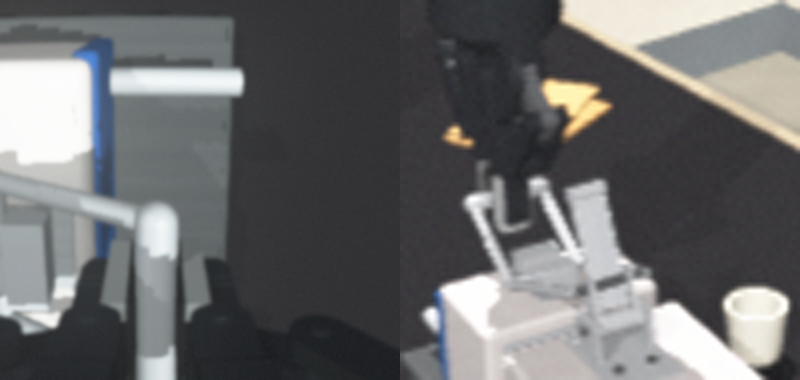

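Run:
```python
from h import *
bot.move_linear(pullTCP(.0829,.0845),.02);rep("up")
for y in (.081,.079,.077,.075,.073,.071):
    hit=bot.move_linear(pullTCP(y,.0845),.02,until_force=7);rep(f"{y} {hit}")
    if hit: break
```

```text
up bar [83.3 84.4] q [ 1.975 -0.422] F [ 1.5 -0.6 -0.6] t 10.55
0.081 False bar [82.6 84.4] q [ 1.947 -0.425] F [ 3.1  4.2 -1.1] t 10.8
0.079 False bar [80.7 84.4] q [ 1.863 -0.428] F [ 3.2  4.3 -0.5] t 11.05
0.077 False bar [78.6 84.5] q [ 1.771 -0.431] F [ 3.   4.4 -0.3] t 11.3
0.075 False bar [76.5 84.6] q [ 1.676 -0.43 ] F [2.5 4.  0.6] t 11.55
0.073 False bar [75.2 84.7] q [ 1.61  -0.427] F [ 3.   6.3 -0.1] t 11.81
0.071 True bar [75.3 84.9] q [ 1.613 -0.425] F [0.8 1.6 1.8] t 12.02
```

Run:
```python
from h import *
hit=bot.move_linear(pullTCP(.0748,.096),.03,until_force=7);rep(f"lift {hit}")
b,q=barnow()
if b[1]<.0935:
    bot.move_linear(pullTCP(.0748,.0855),.03);rep("back")
    p=loc();bot.set_gripper(.35)
    bot.move_linear(w(p[0],.25),.2)
    bot.move_linear(w(.036,.25),.2);bot.set_gripper(0)
    im=bot.camera("side");im2=bot.camera("wrist")
    hit=bot.move_linear(w(.036,.154),.15,until_force=8);print(hit)
    f=np.array(bot.read_ft_force());hit=bot.move_linear(w(.005,.154),.03,until_force=4);show(f"touch {hit} {f.round(1)}")
    cv2.imwrite("pics/pre.png",np.hstack([cv2.resize(im2[90:280,160:360],(400,380)),cv2.resize(im[120:215,190:290],(400,380),interpolation=cv2.INTER_CUBIC)])[:,:,::-1])
```

```text
lift True bar [75.6 87.9] q [ 1.566 -0.384] F [ 2.3 -0.5 -0.4] t 12.38
back bar [75.3 85.6] q [ 1.599 -0.415] F [2.9 3.  2.8] t 12.65
False
touch True [ 0.3 -0.5  0.2] yz [0.0195 0.1541] F [0.4 3.4 2.1] t 16.3917
```

View pics/pre.png

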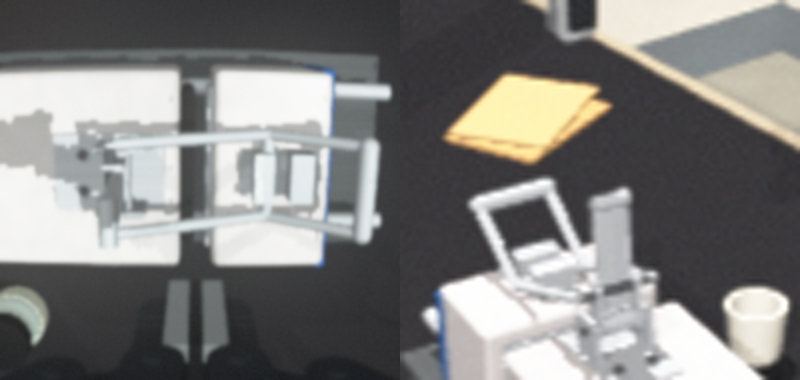

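Run:
```python
from h import *
W_=.015;r=.062;t=.003
def P(L): return w(-r*np.cos(L)+t*np.sin(L)+W_, .098+r*np.sin(L)+t*np.cos(L))
for L in np.arange(1.55,.34,-.12):
    hit=bot.move_linear(P(L),.06,until_force=22);show(f"{L:.2f} {hit}")
    if hit: break
```

```text
1.55 False yz [0.0178 0.1601] F [-1.3  4.8  2.7] t 16.6583
1.43 False yz [0.0103 0.1602] F [-0.9  5.4  4.1] t 16.9333
1.31 False yz [0.0028 0.1594] F [-3.2  4.9  5.7] t 17.2083
1.19 False yz [-0.0046  0.1575] F [-2.9  4.3  6.6] t 17.4833
1.07 False yz [-0.0118  0.1547] F [-1.1  3.8  5.8] t 17.7583
0.95 False yz [-0.0185  0.151 ] F [1.  2.6 4.1] t 18.0333
0.83 False yz [-0.0246  0.1463] F [1.4 2.2 2.8] t 18.3083
0.71 False yz [-0.0307  0.1413] F [1.5 1.5 4.2] t 18.5833
0.59 False yz [-0.0356  0.1353] F [ 1.8 -0.4  3.5] t 18.8583
0.47 False yz [-0.0392  0.1283] F [1.  0.3 0.7] t 19.1333
0.35 False yz [-0.0422  0.1214] F [ 0.1  0.4 -0.2] t 19.4083
```

Run:
```python
from h import *
for z in (.112,.106,.102,.099):
    hit=bot.move_linear(w(-.046,z),.03,until_force=14);show(f"{z} {hit}")
    if hit: break
bot.move_linear(w(-.046,.22),.2)
bot.move_linear(w(.02,.30,-.06),.2);bot.wait(.3)
im=bot.camera("side");im2=bot.camera("wrist");show("clear")
cv2.imwrite("pics/shut.png",np.hstack([cv2.resize(im2[110:300,140:340],(400,380)),cv2.resize(im[150:245,190:290],(400,380),interpolation=cv2.INTER_CUBIC)])[:,:,::-1])
```

```text
0.112 False yz [-0.0461  0.1117] F [-0.2  0.7 -0.2] t 19.9167
0.106 False yz [-0.046   0.1057] F [-0.3  0.4 -0.4] t 20.2667
0.102 False yz [-0.046   0.1017] F [-0.3 -0.1  0.6] t 20.55
0.099 False yz [-0.046   0.1004] F [-2.3 -0.4  9.2] t 20.8
clear yz [0.0196 0.2995] F [-0.3  0.1  0.4] t 22.7083
```

View pics/shut.png

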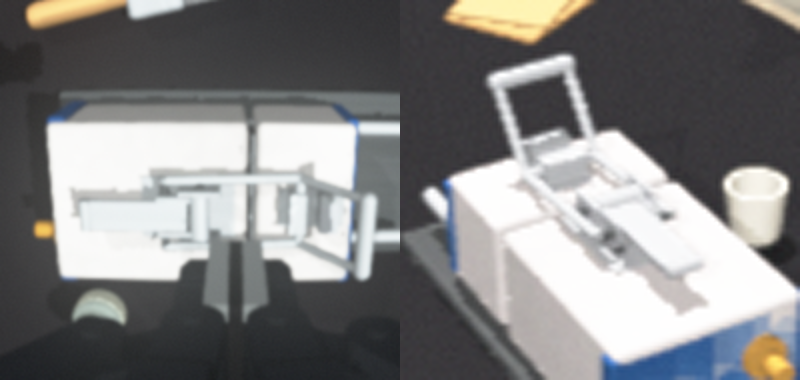

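```bash
python3 -c "
from cell import bot
bot.close_job()"
```

```text
the job is handed in; nothing more can be done
```

The housing is latched and I handed the job in at about 23 s of the 67 s allowed. No verdict was returned.

- **Hooking:** I located the latch from the wrist picture and checked the fit against the side picture. I pinched the pull bar and lowered the cross bar, which dropped straight into the slot on the first try. It touched bottom at about 6 N. I then drew it about 8 mm under the lip until it met the wall, and a light lift test was blocked by the lip.
- **Closing:** After letting go of the loop, I pushed the lever over with shut fingers at 8 N or less. It snapped over by itself near its end. A final press met the stop at about 9 N, with the handle's top at 100.4 mm. Flat should be 100.5 mm.
- **Last pictures:** The lever lies flat, the bar is still behind the hook, and the cover is drawn in to a gap of a few millimetres. The arm was clear, with wrist force about 0.5 N. The jar, the crucible and the brush were never approached and look untouched, though I did not measure their positions.
- **One small disagreement:** The bar's indicated height at the slot bottom was 2 mm below nominal. That is within the calibration and grip tolerance.

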